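Gauge a model-engine bore and hold the plug gauge up for inspection

TASK

Check the bore of the finned cylinder block: take the thick plug gauge out of the wooden stand and slide it down into the bore until its collar sits on the block, then draw it straight out again. Tip it over at least 45 degrees from upright to show its steel end, with every part of it at least 15 cm above the table, and finish holding it there, still in the gripper. Leave the thin gauge in the stand and the other things where they are.

Things in the scene. Friction and masses are not known exactly. Their poses are not given: they have to be found in the camera images.
- thick_gauge: Plug gauge to use, round, 106 mm long, about 110 g. Along its +z from the tip: steel plug 18 mm dia, 40 long (3 mm end chamfer); dark collar 32 dia, 6 thick; ringed handle 20 dia, 60 long. Origin: centre of the plug's free end, +z to the handle. Starts upright, hung by its collar in either hole of the stand: tip 10 mm, handle 56 to 116 mm above the table.
- thick_gauge_collar (a point): Centre of the collar's underside on the gauge axis, 40 mm from the tip; it rests on the stand (or the block) when the gauge is home.
- thick_gauge_top (a point): Centre of the handle's free end, on the gauge axis 106 mm from the tip.
- thin_gauge: The other gauge, same lengths and collar, but plug 12 mm and handle 12 mm in diameter; stands in the other hole of the stand and stays there. Same origin and axes.
- gauge_stand: Wooden block 56 (x) x 130 (y) x 50 (z) mm, fixed to the table, with two equal 20.5 mm round holes at y = +35 and -35 mm, 46 mm deep, open at the top; either gauge may be in either hole. Origin: centre of the underside, z up.
- cylinder_block: Finned aluminium cylinder block, 66 x 66 mm over the fins, 60 mm high, on a dark plate 92 (x) x 72 (y) x 8 mm with four bolt heads, fixed to the table. One vertical bore in the middle of its top: 19.6 mm diameter, 42 mm deep, mouth chamfered 2.5 mm. Origin: centre of the underside, z up.
- bore_mouth (a point): Centre of the bore's mouth, in the plane of the block's top face, 60 mm above the table; z points up out of the bore.
- paint_jar: Loose paint jar with dark cap, 34 mm diameter, 56 mm high; origin centre of its underside. Leave alone.
- mixing_cup: Loose small open cup, 43 mm diameter, 32 mm high; origin centre of its underside. Leave alone.
- abrasive_block: Loose sandy sanding block, 55 x 85 x 42 mm; origin centre of its underside. Leave alone.
Things that resemble listed ones, but are neither listed nor needed, are in the scene too. Leave any orange look-alike of the thick_gauge alone.

How it is judged:
On the way, in this order (a step that is already met when the one before it is completed fails the run):
1. the thick gauge is fully home in the bore: collar within 4 mm of the block's top at the bore's mouth (distance between thick_gauge_collar and bore_mouth below 0.004 m and angle between the z axis of thick_gauge and the z axis of bore_mouth, either way round below 0.1 rad), for 0.2 s.
2. the thick gauge is drawn straight out: its tip is above the block's top, over the bore (within 15 mm) (z of thick_gauge in the frame of bore_mouth above 0.003 m and horizontal distance between thick_gauge and bore_mouth below 0.015 m), for 0.02 s.
At the end, for the whole second after the job is handed in: Thick gauge in the fingers (over 1 N), off block and stand, axis 43 to 137 degrees from upright, both ends over 150 mm above the table, still (under 30 mm/s, 0.3 rad/s); thin gauge within 20 mm, jar, cup and sanding block within 30 mm of their starts (angle between thick_gauge's own z axis and vertical between 0.75 and 2.39 rad and height (world z) of each of thick_gauge, thick_gauge_top above 0.15 m and contact force between thick_gauge and the fingers above 1 N and contact force between thick_gauge and cylinder_block below 0.1 N and contact force between thick_gauge and gauge_stand below 0.1 N and linear speed of thick_gauge below 0.03 m/s and angular speed of thick_gauge below 0.3 rad/s and distance of thin_gauge from where it was at the start of the episode below 0.02 m and distance of each of paint_jar, mixing_cup, abrasive_block from where it was at the start of the episode below 0.03 m); the arm keeps its last pose, push and grip.
It fails at once if the thin gauge moves 20 mm or more from its place (distance of thin_gauge from where it was at the start of the episode above 0.02 m).
It fails at once if the paint jar is moved 30 mm or more (distance of paint_jar from where it was at the start of the episode above 0.03 m).
It fails at once if the mixing cup is moved 30 mm or more (distance of mixing_cup from where it was at the start of the episode above 0.03 m).
It fails at once if the abrasive block is moved 30 mm or more (distance of abrasive_block from where it was at the start of the episode above 0.03 m).
It also fails if it takes over 51 s, if anything falls off the work surface, if the arm or the gripper's body presses on something with over 40 N, if the wrist force passes 120 N, or if a joint passes its speed limit or range.

ROBOT

A 6-joint arm with a two-finger parallel gripper is mounted at the origin on a cart in front of the work surface, level with it; the furniture and walls round the work are solid. World frame = base frame: x ahead of the robot, y to its left, z up, the work surface at z = 0. Lengths are in m, angles in rad, forces in N, time in s.
With the tool pointing down it reaches from about 0.275 to 0.75 m from the base axis. Payload 10.2 kg.
Tool frame: the origin (TCP) lies midway between the tips of the shut fingers; the grasp point (between the pads) lies 19 mm behind it; z points along the fingers, y is the line along which they close (so a half turn about z gives the same grasp; the last joint's range is limited). The gripper opens to 88 mm and grips with 3 to 60 N. Pads are 18 mm wide; open, the fingers measure 123 mm over their backs; the gripper's body (75 mm by 187 mm) begins 45 mm behind the grasp point.
Start: joints at [0.968, 0.313, 1.498, -0, 1.331, -0.223], TCP at [0.195, 0.488, 0.239] pointing down, gripper open.
Joint ranges: [-2.94, 2.94], [-0.97, 2.17], [0.19, 2.56], [-1.23, 4.37], [0.02, 3.11], [-2.88, 2.88]. Speed limits (rad/s): [2.39, 2.39, 3.01, 3.14, 3.14, 3.14].

INTERFACE

Orientations are given as [roll, pitch, yaw] about the fixed x, y, z axes, in that order (R = Rz(yaw) Ry(pitch) Rx(roll)).
In Python, from plant import r, eyes, silhouettes, pinpoint gives the robot as it stands.
- The arm moves only by the tool move_arm, never from a script. Its argument "plan" is a list of rows, each a list of 7 numbers: the shift along the tool's x, y, z in mm, then the turn, a rotation vector about the tool's x, y, z in rad, then the closure in counts, from 0 (fully open) to 255 (shut). In form: [[dx, dy, dz, wx, wy, wz, gripper], ...]. A call has 1 to 10 rows; each row shifts and turns the commanded pose from where the row before left it, along the tool's axes as they then stand; what a row does not reach is not made up. A row lasts 1/10 s, in which the tool goes at most 50 mm and 8.59 degrees, less where a joint would pass 70% of its speed; a pose out of reach is approached as far as the arm can. A call is refused whole if a number of a shift passes 50 or a number of a turn 0.15, either way. A call with a gripper value outside its range is refused whole. The fingers move at their own pace and stop on an object; "force" is the grip in N (left out, the last holds). Time passes only in rows, so rows that do not move let the fingers close. It gives the time, the measured TCP pose, the force, the opening and the grip force at its end, in the units of the state.
- r.sense(): the state, without advancing time (a new reading comes with each control period).
- eyes.capture(name): name is "scene" or "top"; returns the picture (420x560x3 uint8, red, green, blue); there is no depth.
- eyes.camera_model(name): a dict with "mtx" (3x3 intrinsics, pixels), "rvec" (rotation vector, rad) and "tvec" (3), from world to camera coordinates, as OpenCV has them. Camera axes: x right, y down, z forward; pixel columns grow to the right and rows downward; lengths in m; the calibration is good to about 2 mm. A picture is of the moment at which its call begins. camera_model takes no time and is no camera call.
- r.finish_job(): hands the job in; it is judged then, once.
Trained networks look in the newest picture that a camera, given by its name, has taken for a name from the list of things; names that differ only in an ending like _2 or _b are one class to them, and where a whole thing is asked for, a point or a joint stands for the part that bears it (a point fixed in the world has none). Each returns a list of dicts, best first, with "conf" (0 to 1); they miss things now and then, are a little off and sometimes report something else, mostly with a low value. They report only what shows in the picture. A call takes as long as a camera call. They do not tell look-alikes from the thing itself.
- silhouettes(camera, label): "pixels" (420x560 bool, what is visible of it) and "xy" ([column, row] in pixels, amid what is visible of it).
- pinpoint(camera, label): "xy" ([column, row] in pixels: a listed point, or the origin of a listed thing).
The state is a dict: "t": time; "q": joint angles; "qvel": joint speeds; "tau": joint torques, N m; "eef_pos": TCP position; "ee_rot": TCP orientation; "wrist_force": force on the tool from outside, world axes, zero at the start; "ft_torque": the same for the moment, N m; "gripper_width": finger opening in m; "grip_force": force on a finger pad.
Only numpy, scipy, OpenCV 4.12 (cv2) and the standard library are available. Lean on these libraries where they do the work, as an engineer would, in place of code of your own. Each camera call takes 0.05 s, during which the arm holds its last target. There are 200 camera calls.

## Working session

There is one attempt and no reset: what is moved stays moved. The work goes in short steps, Python scripts to look and compute and a tool call to move; the robot and the scene stay as the last step left them, time stands still between calls to the robot, and variables do not carry over. Pictures are saved under pics/ and viewed, at most 10 in all, crops included, and the job is handed in when it is done.

Besides the shell and the picture viewer there is one more tool, called after ">>>" as name(argument=value, ...), one argument or row to a line, values as JSON. move_arm: Moves the arm, as the interface text tells. Its arguments: {"type":"object","properties":{"plan":{"type":"array","items":{"type":"array","items":{"type":"number"}}},"force":{"type":"number"}},"required":["plan"]}

```bash
mkdir -p pics
cat > h.py <<'E'
import numpy as np, cv2
from plant import r, eyes, silhouettes, pinpoint
def cam(n):
    m=eyes.camera_model(n); return np.array(m["mtx"],float),np.array(m["rvec"],float).ravel(),np.array(m["tvec"],float).ravel()
def P(n):
    K,rv,t=cam(n); return K@np.c_[cv2.Rodrigues(rv)[0],t]
def onz(n,uv,z):
    K,rv,t=cam(n); R=cv2.Rodrigues(rv)[0]; d=R.T@np.linalg.solve(K,[uv[0],uv[1],1]); c=-R.T@t
    return c+d*(z-c[2])/d[2]
def tri(a,b):
    X=cv2.triangulatePoints(P("scene"),P("top"),np.array(a,float).reshape(2,1),np.array(b,float).reshape(2,1)); return (X[:3]/X[3]).ravel()
def proj(n,X):
    K,rv,t=cam(n); return cv2.projectPoints(np.array(X,float).reshape(-1,3),rv,t,K,None)[0].reshape(-1,2)
E
python3 - <<'E'
from h import *
im={n:eyes.capture(n) for n in("scene","top")}
for n in im: cv2.imwrite(f"pics/{n}0.png",im[n][:,:,::-1])
Z=dict(thick_gauge=.01,thick_gauge_collar=.05,thick_gauge_top=.116,thin_gauge=.01,gauge_stand=0,cylinder_block=0,bore_mouth=.06,paint_jar=0,mixing_cup=0,abrasive_block=0)
for l,z in Z.items():
  for n in im:
    for d in pinpoint(n,l)[:4]: print(l,n,round(d["conf"],2),np.round(d["xy"],1),np.round(onz(n,d["xy"],z),4)[:2])
E
```

```text
thick_gauge scene 0.75 [229.2 281.6] [0.5283 0.1209]
thick_gauge scene 0.71 [255.5 335.2] [0.4028 0.2008]
thick_gauge scene 0.6 [283.9 263.1] [0.4449 0.0111]
thick_gauge scene 0.53 [256.8 262.1] [0.5034 0.0416]
thick_gauge top 0.69 [223.1 203.9] [0.5181 0.1207]
thick_gauge top 0.61 [251.7 203.9] [0.5189 0.0385]
thick_gauge top 0.58 [263.4 231.6] [0.4392 0.0034]
thick_gauge top 0.44 [221.8 199.4] [0.5312 0.1249]
thick_gauge_collar scene 0.8 [251.3 321.1] [0.4139 0.1951]
thick_gauge_collar scene 0.71 [232.1 277.4] [0.5097 0.1283]
thick_gauge_collar scene 0.67 [288.5 256.3] [0.4304 0.0144]
thick_gauge_collar scene 0.61 [252.  251.4] [0.512 0.045]
thick_gauge_collar top 0.56 [260.8 225.2] [0.4514 0.0091]
thick_gauge_collar top 0.5 [254.6 201.6] [0.5176 0.0277]
thick_gauge_collar top 0.48 [222.4 202.7] [0.5135 0.1172]
thick_gauge_collar top 0.44 [195.5 237.5] [0.4155 0.1874]
thick_gauge_top scene 0.77 [286.  236.2] [0.4378 0.0131]
thick_gauge_top scene 0.72 [250.4 232.3] [0.5125 0.043 ]
thick_gauge_top scene 0.71 [227.5 256. ] [0.5174 0.1227]
thick_gauge_top scene 0.7 [249.1 305.7] [0.411
[... 371 characters left out ...]
11  0.1551]
gauge_stand top 0.59 [206.4 206.5] [0.5119 0.1701]
cylinder_block scene 0.56 [302.  204.8] [ 0.5069 -0.1969]
cylinder_block top 0.82 [332.  215.4] [ 0.4896 -0.1927]
cylinder_block top 0.39 [218.3 193.9] [0.5496 0.1371]
bore_mouth scene 0.63 [303.5 190.6] [ 0.502  -0.1926]
bore_mouth top 0.98 [331.5 210.9] [ 0.4916 -0.1849]
bore_mouth top 0.61 [219.2 201.4] [0.5151 0.1248]
paint_jar scene 0.75 [308.2 280. ] [0.3742 0.0185]
paint_jar top 0.5 [258.3 256. ] [0.3709 0.017 ]
mixing_cup scene 0.61 [226.7 239.2] [0.616  0.0131]
mixing_cup top 0.6 [264.5 167.6] [0.6302 0.0042]
abrasive_block scene 0.61 [303.6 194. ] [ 0.5241 -0.2386]
abrasive_block top 0.85 [385.6 227. ] [ 0.4575 -0.3455]
```

Run:
```python
import cv2,numpy as np
a=cv2.imread("pics/scene0.png");b=cv2.imread("pics/top0.png")
c=cv2.resize(a[170:370,180:360],None,fx=2.9,fy=2.9,interpolation=3)[:590,:]
cv2.imwrite("pics/c1.png",c)
cv2.imwrite("pics/c2.png",cv2.resize(b[150:290,170:420],None,fx=3.2,fy=3.2,interpolation=3))
```

```text
(no output)
```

View pics/c1.png

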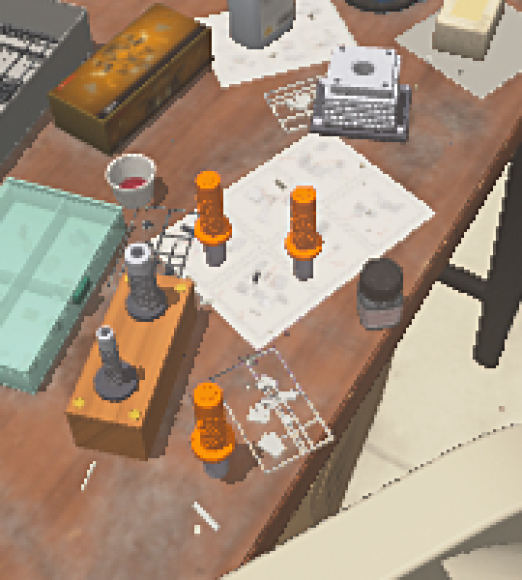

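View pics/c2.png

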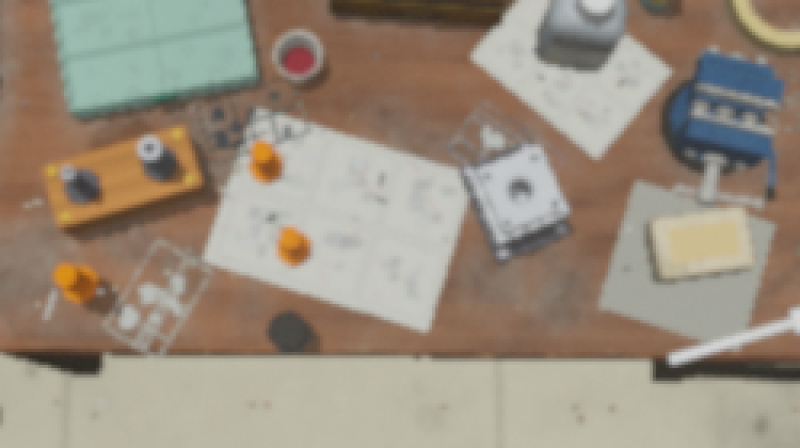

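The scene crop shows five gauge-like things. The thick grey gauge is in the far hole of the stand (top at scene 228,256). The thin grey one is in the near hole (216,285). Three orange look-alikes stand on the table (tops about 252,232, 285,237 and 252,305). The grey thick one in the stand matches the description, and its 70 mm spacing from the thin gauge agrees.

The top crop puts the bore at about top (332,209).

Run:
```python
from h import *
s=r.sense(); print({k:np.round(s[k],3) for k in("t","q","eef_pos","ee_rot","wrist_force","gripper_width")})
for n,(u,v) in dict(scene=(304,193),top=(332,209)).items():
    g=cv2.cvtColor(eyes.capture(n),cv2.COLOR_RGB2GRAY).astype(float)
    print(n); print(g[v-6:v+7,u-8:u+9].astype(int))
    for d in pinpoint(n,"bore_mouth")[:1]+pinpoint(n,"thick_gauge_top")[:4]: print(d["xy"],d["conf"])
print(proj("scene",[[.49,-.185,.06],[.502,-.1926,.06]]),proj("top",[[.49,-.185,.06],[.502,-.1926,.06]]))
a=eyes.capture("scene");cv2.imwrite("pics/c3.png",cv2.resize(a[235:335,190:290],None,fx=5.5,fy=5.5,interpolation=2)[:,:,::-1])
```

```text
{'t': np.float64(1.1), 'q': array([ 0.968,  0.313,  1.498, -0.   ,  1.331, -0.223]), 'eef_pos': array([0.195, 0.488, 0.239]), 'ee_rot': array([-3.142, -0.   ,  2.762]), 'wrist_force': array([-0.035, -0.565,  0.191]), 'gripper_width': np.float64(0.088)}
scene
[[232 191 147 225 223 222 223 224 226 228 227 226 227 229 229 228 234]
 [227 226 222 226 222 222 221 223 223 223 223 223 224 226 226 224 232]
 [224 225 224 223 221 222 224 225 225 225 225 223 224 225 224 222 226]
 [224 224 223 222 223 226 220 214 225 231 226 221 224 226 223 221 223]
 [224 224 223 222 226 193 207 168 150 157 152 194 219 226 223 221 222]
 [224 223 222 223 220 190 120 108 113 117 118 119 162 221 223 221 221]
 [224 223 221 222 219 161  98 102 114 120 123 115 115 205 222 222 221]
 [223 223 222 221 226 201 102  97 105 119 120 110 113 218 222 221 221]
 [225 224 222 220 225 229 196 131 103 105 104 160 192 226 222 221 221]
 [232 229 223 219 222 225 227 227 228 229 228 227 227 225 220 221 223]
 [105 192 222 220 222 222 223 224 226 225 223 224 225 223 220 223 227]
 [153 229 228 226 226 226 225 224 224 224 222 223 224 223 22
[... 628 characters left out ...]
92 173 143 125 123 124 119 112 127 164 188 197 200 200]
 [199 199 199 194 179 153 136 140 153 157 143 143 171 191 198 200 200]
 [198 199 199 197 187 166 150 159 178 183 170 165 183 196 199 199 199]
 [195 199 198 198 192 180 169 174 186 189 184 183 193 198 199 198 198]
 [190 197 199 199 196 192 187 185 187 189 190 193 197 197 198 199 198]
 [184 194 198 199 198 198 196 194 193 194 196 197 197 198 199 199 199]
 [182 192 198 199 199 198 198 197 197 197 197 198 198 199 198 198 197]]
[331.9, 209.9] 0.59
[188.7, 228.6] 0.71
[259.0, 222.5] 0.56
[249.1, 195.5] 0.54
[216.4, 194.3] 0.52
[[306.10746722 193.78403862]
 [303.49794372 190.61281873]] [[331.54373583 211.48094804]
 [334.25963125 207.21808151]]
```

View pics/c3.png

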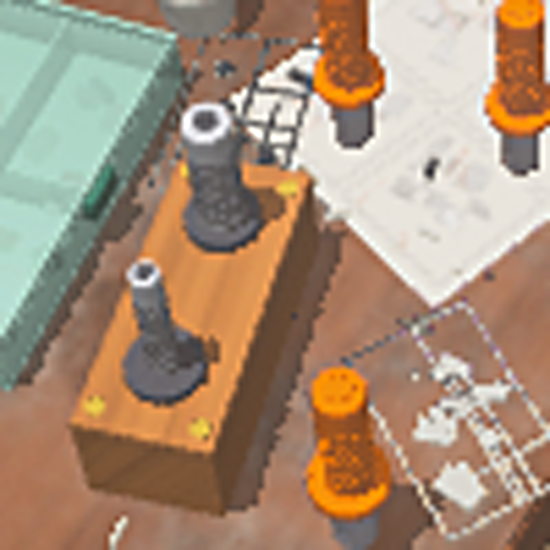

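```bash
cat >> h.py <<'E'
from scipy.spatial.transform import Rotation as Ro
def togo(target,yaw):
    "mm in present tool axes and tool rotvec to target, tool down"
    s=r.sense(); A=Ro.from_euler("xyz",s["ee_rot"]); B=Ro.from_euler("xyz",[np.pi,0,yaw])
    return np.round(A.inv().apply(np.array(target)-s["eef_pos"])*1e3,1), np.round((A.inv()*B).as_rotvec(),3)
E
python3 - <<'E'
from h import *
print("bore",onz("scene",(305,193),.06),onz("top",(332,209),.06),tri((305,193),(332,209)))
print("thick",onz("scene",(227.3,256.8),.116),[onz("top",p,.116) for p in((218.1,196.5),(216.4,194.3),(216.5,197.2))])
print("top crop 150,143 ->",150/3.2+170,146/3.2+150)
print(togo([.517,.1215,.2],1.89))
E
```

```text
bore [ 0.49402363 -0.18624694  0.06      ] [ 0.49694634 -0.18633037  0.06      ] [ 0.49600063 -0.18674907  0.05920494]
thick [0.51651779 0.12461824 0.116     ] [array([0.51681034, 0.11993533, 0.116     ]), array([0.52271144, 0.12466317, 0.116     ]), array([0.5148773 , 0.12408724, 0.116     ])]
top crop 150,143 -> 216.875 195.625
(array([-435.1, -220.5,   38.7]), array([-0.   ,  0.   ,  0.872]))
```

>>> move_arm(
  plan=[
    [-40, -20, 0, 0, 0, 0, 0],
    [-40, -20, 0, 0, 0, 0, 0],
    [-40, -20, 0, 0, 0, 0, 0],
    [-40, -20, 0, 0, 0, 0, 0],
    [-40, -20, 0, 0, 0, 0, 0],
    [-40, -20, 0, 0, 0, 0, 0],
    [-40, -20, 0, 0, 0, 0, 0],
    [-40, -20, 0, 0, 0, 0, 0],
    [-40, -20, 0, 0, 0, 0, 0],
    [-40, -20, 0, 0, 0, 0, 0],
  ],
)

```text
t: 2.45
eef_pos: [0.493, 0.1519, 0.2389]
ee_rot: [3.141, 0.0, 2.762]
wrist_force: [0.2, 0.9, -0.3]
gripper_width: 0.0883
grip_force: 0.0
```

>>> move_arm(
  plan=[
    [0, 0, 0, 0, 0, 0.145, 0],
    [0, 0, 0, 0, 0, 0.145, 0],
    [0, 0, 0, 0, 0, 0.145, 0],
    [0, 0, 0, 0, 0, 0.145, 0],
    [0, 0, 0, 0, 0, 0.145, 0],
    [0, 0, 0, 0, 0, 0.145, 0],
    [0, 0, 0, 0, 0, 0, 0],
  ],
)

```text
t: 3.15
eef_pos: [0.492, 0.1536, 0.2387]
ee_rot: [3.142, 0.0, 1.891]
wrist_force: [1.1, -0.7, 0.6]
gripper_width: 0.0881
grip_force: 0.0
```

Run:
```python
from h import *
print(togo([.5165,.1235,.076],1.89), r.sense()["t"])
```

```text
(array([-36.2,  13.8, 162.7]), array([0.   , 0.   , 0.001])) 3.15
```

Shift across, then go down with the fingertips just above the handle (z about 0.13) and check.

>>> move_arm(
  plan=[
    [-18, 7, 0, 0, 0, 0, 0],
    [-18, 7, 0, 0, 0, 0, 0],
    [0, 0, 40, 0, 0, 0, 0],
    [0, 0, 40, 0, 0, 0, 0],
    [0, 0, 30, 0, 0, 0, 0],
    [0, 0, 0, 0, 0, 0, 0],
  ],
)

```text
t: 3.75
eef_pos: [0.5151, 0.1231, 0.1253]
ee_rot: [-3.135, -0.002, 1.893]
wrist_force: [0.3, 0.1, 0.2]
gripper_width: 0.0878
grip_force: 0.0
```

Run:
```python
from h import *
print(togo([.5165,.1235,.076],1.89), r.sense()["t"])
a=eyes.capture("scene");b=eyes.capture("top")
f=lambda i,u,v:cv2.resize(i[v-45:v+45,u-35:u+35],None,fx=5.5,fy=5.5,interpolation=2)
cv2.imwrite("pics/d1.png",np.hstack([f(a,227,262),f(b,217,197)])[:,:,::-1])
```

```text
(array([-0.2,  1.8, 49.3]), array([-0.007, -0.002,  0.003])) 3.75
```

View pics/d1.png

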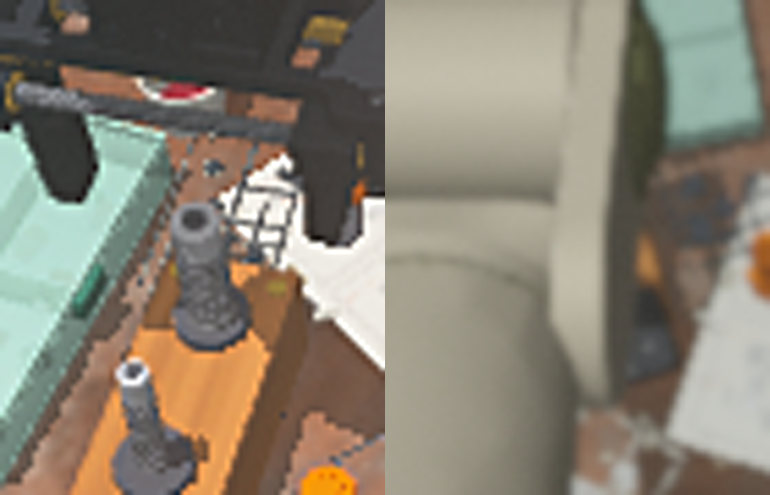

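The scene crop shows the two finger tips, at crop (75,190) and (330,230), straddling the thick handle's top at (195,220). The arm hides the top view. Next: descend and close.

>>> move_arm(
  plan=[
    [0, 1, 20, 0, 0, 0, 0],
    [0, 0, 20, 0, 0, 0, 0],
    [0, 0, 9, 0, 0, 0, 0],
    [0, 0, 0, 0, 0, 0, 120],
    [0, 0, 0, 0, 0, 0, 170],
    [0, 0, 0, 0, 0, 0, 200],
    [0, 0, 0, 0, 0, 0, 255],
    [0, 0, 0, 0, 0, 0, 255],
    [0, 0, 0, 0, 0, 0, 255],
    [0, 0, 0, 0, 0, 0, 255],
  ],
  force=40,
)

```text
t: 4.85
eef_pos: [0.5176, 0.1241, 0.0798]
ee_rot: [3.142, 0.0, 1.892]
wrist_force: [-1.1, -0.5, -0.4]
gripper_width: 0.0343
grip_force: 0.0
```

>>> move_arm(
  plan=[
    [0, 0, 0, 0, 0, 0, 255],
    [0, 0, 0, 0, 0, 0, 255],
    [0, 0, 0, 0, 0, 0, 255],
    [0, 0, 0, 0, 0, 0, 255],
    [0, 0, 0, 0, 0, 0, 255],
  ],
)

```text
t: 5.35
eef_pos: [0.5176, 0.1241, 0.0797]
ee_rot: [3.142, 0.0, 1.892]
wrist_force: [0.7, 0.2, -1.2]
gripper_width: 0.0189
grip_force: 40.0
```

>>> move_arm(
  plan=[
    [0, 0, -15, 0, 0, 0, 255],
    [0, 0, -25, 0, 0, 0, 255],
    [0, 0, -30, 0, 0, 0, 255],
    [0, 0, -30, 0, 0, 0, 255],
    [0, 0, -30, 0, 0, 0, 255],
    [0, 0, -10, 0, 0, 0, 255],
    [0, 0, 0, 0, 0, 0, 255],
  ],
)

```text
t: 6.05
eef_pos: [0.5179, 0.1242, 0.2202]
ee_rot: [3.14, 0.0, 1.892]
wrist_force: [0.4, -0.4, -1.5]
gripper_width: 0.0189
grip_force: 40.0
```

Run:
```python
from h import *
print(togo([.4955,-.1865,.21],1.89), r.sense()["t"])
```

```text
(array([-287.7, -119.3,   10.2]), array([0.002, 0.   , 0.002])) 6.05
```

>>> move_arm(
  plan=[
    [-36, -15, 0, 0, 0, 0, 255],
    [-36, -15, 0, 0, 0, 0, 255],
    [-36, -15, 0, 0, 0, 0, 255],
    [-36, -15, 0, 0, 0, 0, 255],
    [-36, -15, 0, 0, 0, 0, 255],
    [-36, -15, 0, 0, 0, 0, 255],
    [-36, -15, 0, 0, 0, 0, 255],
    [-36, -15, 0, 0, 0, 0, 255],
    [0, 0, 30, 0, 0, 0, 255],
    [0, 0, 35, 0, 0, 0, 255],
  ],
)

```text
t: 7.05
eef_pos: [0.494, -0.188, 0.1526]
ee_rot: [-3.141, -0.0, 1.89]
wrist_force: [0.2, -0.2, -1.8]
gripper_width: 0.0191
grip_force: 40.0
```

Run:
```python
from h import *
a=eyes.capture("scene");b=eyes.capture("top")
s=r.sense();print(togo([.4955,-.1865,.145],1.89), s["t"],s["wrist_force"],s["gripper_width"])
for n in("scene","top"):
  for l,z in(("bore_mouth",.06),("thick_gauge",s["eef_pos"][2]-.0697),("thick_gauge_collar",s["eef_pos"][2]-.0297)):
    for d in pinpoint(n,l):
      p=onz(n,d["xy"],z)
      if p[1]<-.1: print(n,l,d["conf"],d["xy"],p)
f=lambda i,u,v:cv2.resize(i[v-45:v+45,u-35:u+35],None,fx=5.5,fy=5.5,interpolation=2)
cv2.imwrite("pics/d2.png",np.hstack([f(a,305,185),f(b,332,209)])[:,:,::-1])
```

```text
(array([-1.9,  3.1,  4.2]), array([-0.007, -0.009,  0.001])) 7.15 [-0.25681324  0.60941093 -1.71088018] 0.01919368826870056
scene bore_mouth 0.92 [306.0, 193.8] [ 0.49022026 -0.18480075  0.06      ]
scene thick_gauge 0.5 [305.6, 183.7] [ 0.50051475 -0.20040574  0.07957483]
scene thick_gauge_collar 0.61 [304.8, 176.7] [ 0.49504382 -0.18260608  0.11957483]
```

View pics/d2.png

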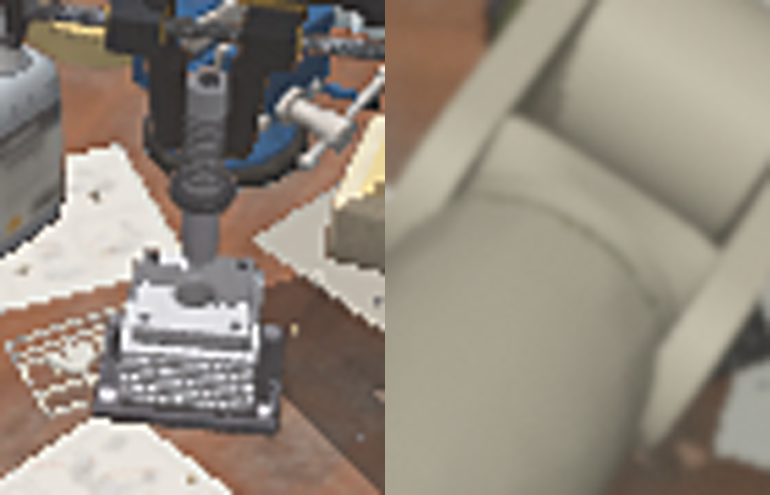

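Run:
```python
from h import *
s=r.sense();p=s["eef_pos"];print(p,s["ee_rot"])
z=p[2]-.0697
ring=[[p[0]+.009*np.cos(t),p[1]+.009*np.sin(t),z+.003] for t in np.linspace(0,6.28,60)]
q=proj("scene",ring);print("plug end px extents",q.min(0),q.max(0))
q=proj("scene",[[p[0],p[1],z],[p[0],p[1],z+.04],[p[0],p[1],z+.106],[p[0],p[1],.06]]);print(q,(q-[270,140])*5.5)
print(togo([.4955,-.1865,.145],1.89))
```

```text
[ 0.49514802 -0.1871247   0.1560237 ] [3.14018493e+00 1.81222747e-03 1.89222692e+00]
plug end px extents [301.75571649 182.23732294] [308.59191214 186.77907415]
[[305.13111025 185.34604438]
 [305.68430306 173.68234722]
 [306.67170835 152.86357269]
 [304.78395913 192.6654917 ]] [[193.22110638 249.40324408]
 [196.26366681 185.2529097 ]
 [201.69439591  70.74964979]
 [191.31177519 289.66020435]]
(array([ 0.5,  0.5, 11. ]), array([0.001, 0.002, 0.002]))
```

The scene crop shows the plug hanging right over the bore, with the plug axis at crop x about 198 and the hole at (195,290). That is within a couple of mm, inside the chamfer's capture. The arm covers the top view. I'll lower it gently and watch the force.

>>> move_arm(
  plan=[
    [0, 0, 10, 0, 0, 0, 255],
    [0, 0, 10, 0, 0, 0, 255],
    [0, 0, 5, 0, 0, 0, 255],
    [0, 0, 4, 0, 0, 0, 255],
    [0, 0, 4, 0, 0, 0, 255],
    [0, 0, 0, 0, 0, 0, 255],
  ],
)

```text
t: 8.05
eef_pos: [0.4945, -0.187, 0.1213]
ee_rot: [-3.141, -0.0, 1.892]
wrist_force: [-0.2, -0.3, -2.3]
gripper_width: 0.0188
grip_force: 40.0
```

>>> move_arm(
  plan=[
    [0, 0, 4, 0, 0, 0, 255],
    [0, 0, 4, 0, 0, 0, 255],
    [0, 0, 4, 0, 0, 0, 255],
    [0, 0, 4, 0, 0, 0, 255],
    [0, 0, 4, 0, 0, 0, 255],
    [0, 0, 4, 0, 0, 0, 255],
  ],
)

```text
t: 8.65
eef_pos: [0.4947, -0.1871, 0.0974]
ee_rot: [3.141, 0.0, 1.892]
wrist_force: [0.3, -0.1, -0.2]
gripper_width: 0.0187
grip_force: 40.0
```

>>> move_arm(
  plan=[
    [0, 0, 3, 0, 0, 0, 255],
    [0, 0, 2, 0, 0, 0, 255],
    [0, 0, 2, 0, 0, 0, 255],
    [0, 0, 0, 0, 0, 0, 255],
  ],
)

```text
t: 9.05
eef_pos: [0.4946, -0.1871, 0.0905]
ee_rot: [3.142, -0.0, 1.892]
wrist_force: [2.0, -0.7, -1.7]
gripper_width: 0.0189
grip_force: 40.0
```

Nearly home; push gently until the collar bears on the block.

>>> move_arm(
  plan=[
    [0, 0, 1, 0, 0, 0, 255],
    [0, 0, 0, 0, 0, 0, 255],
    [0, 0, 1, 0, 0, 0, 255],
    [0, 0, 0, 0, 0, 0, 255],
    [0, 0, 0, 0, 0, 0, 255],
  ],
)

```text
t: 9.55
eef_pos: [0.495, -0.1873, 0.0896]
ee_rot: [3.141, 0.001, 1.892]
wrist_force: [-0.5, -0.0, 6.2]
gripper_width: 0.0186
grip_force: 40.0
```

Run:
```python
from h import *
s=r.sense();print(s["eef_pos"],s["wrist_force"])
a=eyes.capture("scene");u,v=305,185
cv2.imwrite("pics/d3.png",cv2.resize(a[v-40:v+40,u-35:u+35],None,fx=6,fy=6,interpolation=2)[:,:,::-1])
```

```text
[ 0.49495045 -0.18726774  0.0895956 ] [-0.48495658 -0.04267608  6.21452604]
```

View pics/d3.png

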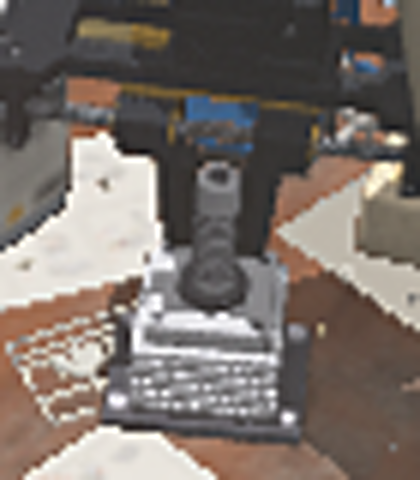

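The picture shows the collar sitting on the block's top at crop (213,285). The upward force of 6 N and the height agree, so it is home. Now draw it straight out.

>>> move_arm(
  plan=[
    [0, 0, 0, 0, 0, 0, 255],
    [0, 0, -5, 0, 0, 0, 255],
    [0, 0, -10, 0, 0, 0, 255],
    [0, 0, -15, 0, 0, 0, 255],
    [0, 0, -15, 0, 0, 0, 255],
    [0, 0, -20, 0, 0, 0, 255],
    [0, 0, -30, 0, 0, 0, 255],
    [0, 0, -45, 0, 0, 0, 255],
    [0, 0, -45, 0, 0, 0, 255],
    [0, 0, -30, 0, 0, 0, 255],
  ],
)

```text
t: 10.6
eef_pos: [0.4943, -0.1868, 0.3075]
ee_rot: [3.14, 0.002, 1.892]
wrist_force: [0.0, -0.9, -1.5]
gripper_width: 0.0191
grip_force: 40.0
```

>>> move_arm(
  plan=[
    [0, 0, 0, -0.13, 0, 0, 255],
    [0, 0, 0, -0.13, 0, 0, 255],
    [0, 0, 0, -0.13, 0, 0, 255],
    [0, 0, 0, -0.13, 0, 0, 255],
    [0, 0, 0, -0.13, 0, 0, 255],
    [0, 0, 0, -0.13, 0, 0, 255],
    [0, 0, 0, -0.13, 0, 0, 255],
    [0, 0, 0, -0.13, 0, 0, 255],
    [0, 0, 0, 0, 0, 0, 255],
    [0, 0, 0, 0, 0, 0, 255],
  ],
)

```text
t: 11.6
eef_pos: [0.4944, -0.1871, 0.304]
ee_rot: [2.105, -0.0, 1.892]
wrist_force: [0.4, 0.2, -0.6]
gripper_width: 0.0191
grip_force: 40.0
```

Run:
```python
from h import *
s=r.sense();R=Ro.from_euler("xyz",s["ee_rot"]).as_matrix()
print(s["eef_pos"],np.degrees(np.arccos(-R[2,2])),"tip z",(s["eef_pos"]+R[:,2]*.07)[2],s["q"],np.abs(s["qvel"]).max())
a=eyes.capture("scene")
for l in("thick_gauge","thick_gauge_top"): print(l,[(round(d["conf"],2),d["xy"]) for d in pinpoint("scene",l)])
print(proj("scene",[s["eef_pos"]+R[:,2]*.07,s["eef_pos"]-R[:,2]*.036]))
for n,l in(("scene","thin_gauge"),("scene","paint_jar"),("scene","mixing_cup")): print(l,[d["xy"] for d in pinpoint(n,l)[:1]])
cv2.imwrite("pics/d4.png",cv2.resize(a[60:340,180:420],None,fx=2.1,fy=2.1,interpolation=2)[:,:,::-1])
```

```text
[ 0.4944192  -0.18709047  0.30398687] 59.40405294593041 tip z 0.26835823799992864 [-1.02189072  0.06648308  1.95743749  1.15262738  1.16223414 -1.87349258] 0.02809502925389662
thick_gauge [(0.72, [255.1, 335.6]), (0.66, [253.0, 258.3]), (0.63, [280.6, 265.9]), (0.58, [282.9, 121.3])]
thick_gauge_top [(0.88, [248.8, 306.6]), (0.7, [323.2, 107.0]), (0.67, [288.1, 237.0]), (0.53, [252.2, 234.3])]
[[282.56103683 123.35306335]
 [323.2663506  106.49003043]]
thin_gauge [[225.1, 310.8]]
paint_jar [[306.4, 280.3]]
mixing_cup [[224.3, 236.3]]
```

View pics/d4.png

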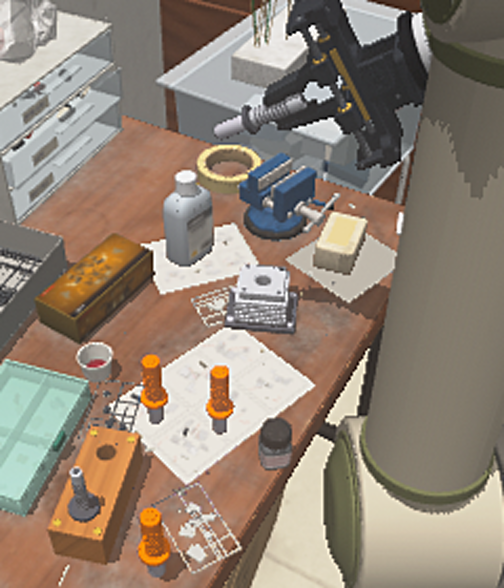

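The gauge is held tipped about 59° (tip at scene 283,122, top at 323,107), matching the predicted pixels. The thin gauge is still in the stand, and the jar, cup and sanding block haven't moved.

```bash
python3 -c "
from plant import r
print(r.finish_job())"
```

```text
the job is handed in; nothing more can be done
None
```

The job is handed in: the thick gauge went fully home in the bore and was drawn straight out, and the arm now holds it tipped about 59° with its tip about 27 cm above the table; the thin gauge and the other things look unmoved, and no verdict came back.

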